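# Find the seat of a captive T-key and lock an equipment enclosure

### The arm

A 7-joint arm with a two-finger parallel gripper is mounted at the origin on a cart in front of the work surface, level with it; the furniture and walls round the work are solid. World frame = base frame: x ahead of the robot, y to its left, z up, the work surface at z = 0. Lengths are in m, angles in rad, forces in N, time in s.
With the tool pointing down it reaches from about 0.4 to 0.85 m from the base axis. Payload 4.5 kg.
Tool frame: the origin (TCP) lies midway between the tips of the shut fingers; the grasp point (between the pads) lies 19 mm behind it; z points along the fingers, y is the line along which they close (so a half turn about z gives the same grasp; the last joint's range is limited). The gripper opens to 88 mm and grips with 3 to 60 N. Pads are 18 mm wide; open, the fingers measure 123 mm over their backs; the gripper's body (75 mm by 187 mm) begins 45 mm behind the grasp point.
Start: joints at [1.34, 0.689, -0.195, 1.565, 0.157, 0.902, -0.215], TCP at [0.164, -0.603, 0.204] pointing down, gripper open.
Joint ranges: [-3.01, 3.01], [-0.46, 2.08], [-1.47, 1.51], [0.13, 2.56], [-1, 4.14], [0.04, 2.09], [-2.66, 2.66]. Speed limits (rad/s): [2.57, 2.57, 3.14, 3.14, 3.14, 3.14, 3.14].

### API

Orientations are given as a unit quaternion [x, y, z, w].
In Python, from plant import r gives the robot as it stands.
- The arm moves only by the tool carry_out, never from a script. Its argument "plan" is a list of rows, each an object with "rot": the turn, a rotation vector about the tool's x, y, z in rad, a list of three; "xyz": the shift along the tool's x, y, z in m, a list of three; "grip": the closure in counts, from 0 (fully open) to 255 (shut). In form: [{"rot": [wx, wy, wz], "xyz": [dx, dy, dz], "grip": grip}, ...]. A call has 1 to 8 rows; each row is the pose to reach, as a shift and turn from the pose commanded when the call began, along the tool's axes at that moment; what a row does not reach only later rows make up. A row lasts 1/12 s, in which the tool goes at most 41.7 mm and 7.16 degrees, less where a joint would pass 70% of its speed; a pose out of reach is approached as far as the arm can. A call with a gripper value outside its range is refused whole. The fingers move at their own pace and stop on an object; "squeeze" is the grip in N (left out, the last holds). Time passes only in rows, so rows that repeat a pose let the fingers close. It gives the time, the measured TCP pose, the force, the opening and the grip force at its end, in the units of the state.
- r.get_state(): the state, without advancing time (a new reading comes with each control period).
- r.snapshot(name): name is "side" or "top"; returns the picture (384x512x3 uint8, red, green, blue); there is no depth.
- r.camera_params(name): a dict with "fx", "fy", "cx", "cy" (pixels), "position" and "attitude" of the camera in the world. Camera axes: x right, y down, z forward; pixel columns grow to the right and rows downward; lengths in m; the calibration is good to about 2 mm. A picture is of the moment at which its call begins. camera_params takes no time and is no camera call.
- r.finish_job(): hands the job in; it is judged then, once.
The state is a dict: "clock": time; "q": joint angles; "qd": joint speeds; "joint_torque": joint torques, N m; "tool_pos": TCP position; "eef_rot": TCP orientation; "contact_force": force on the tool from outside, world axes, zero at the start; "moment": the same for the moment, N m; "opening": opening from 0.0 (shut) to 1.0 (fully open); "finger_force": force on a finger pad.
Only numpy, scipy, OpenCV 4.12 (cv2) and the standard library are available. Lean on these libraries where they do the work, as an engineer would, in place of code of your own. Each camera call takes 0.05 s, during which the arm holds its last target. There are 200 camera calls.

### The job

Lock the grey enclosure with the T-shaped key that stands in the lock on its cover: turn the key back and forth until it finds its hidden seat and drops in, then turn it back so that its bar is in line with the two raised marks on the cover, and let go of it with the key still fully down. Leave the other things on the cover and bench where they are.

Things in the scene. Friction and masses are not known exactly. Their poses are not given: they have to be found in the camera images.
- case: Grey sheet-steel enclosure lying on its back, fixed: 160 mm (its x) by 220 mm (its y) by 80 mm high. Origin at the centre of its underside, on the bench; z up. Its flat cover carries a dark round lock collar (40 mm across, 10 mm high) centred at x = 0, y = -30 mm, and towards the +y end a roll of black tape (58 mm, 19 mm high), 85 to 115 mm from the lock.
- collar_top (a point): Centre of the top face of the lock collar, 90 mm above the bench, on the vertical axis about which the key turns; axes as the enclosure's. The key carries a hidden lock barrel once seated: 0.15 N m of friction, about 0.1 rad of play, turning 0.95 rad either side of the marks and staying where left. Pressing hard (over 10 N) on the unseated key may drag the barrel along with it.
- cover_mark (a point): One of two raised steel marks on the cover (12 by 4 mm), 28 mm either side of the lock axis along the enclosure's y; axes as the enclosure's. The line through both marks is where the bar must point in the end. The hidden seat lies 0.35 to 0.75 rad from this line, to one side or the other, different each time; turning either way within 0.85 rad of the line searches all of it.
- key_bar (a point): Centre (half-way up) of the bar of the steel T-key: 90 mm long (its y), 12 mm thick (its x), 20 mm high (its z, up), on a 14 mm shaft. At the start 139 mm above the bench, within 0.1 rad of the line of the marks.
- key_foot (a point): Foot of the T-key's shaft, hidden below the collar, 89 mm under the bar's centre; axes as the bar's. The key (0.14 to 0.24 kg) is captive: it turns freely, rises 4 mm at most and stands on a hard face. Pointing within about 0.1 rad of the seat (a half turn is the same) it sinks 16 mm, by its weight or a light push of a few newtons, leaving the bar's centre 123 mm above the bench.
- tape: Bystander: roll of black tape lying flat on the enclosure's cover, 58 mm across, 19 mm high; origin at the centre of its underside. Leave it.
Mind the look-alikes: they are no part of the job. Of the things shaped like the part that bears key_bar, the bare steel one is meant.

How it is judged:
On the way:
1. the key has dropped into its seat (bar centre less than 128 mm above the enclosure's underside) (z of key_bar in the frame of case below 0.128 m), for 0.2 s.
At the end, for the whole second after the job is handed in: The key is down in its seat (bar centre less than 128 mm above the enclosure's underside; fully down is 123 mm) and its bar is within 0.2 rad of the line of the marks, released (z of key_bar in the frame of case below 0.128 m and angle between the y axis of key_bar and the y axis of case, either way round below 0.2 rad); the robot touches nothing.
It fails at once if the tape on the cover, or the screwdriver or circuit board on the bench, is moved more than 30 mm (distance of any of tape, driver, board from where it was at the start of the episode above 0.03 m).
It also fails if it takes over 51 s, if anything falls off the work surface, if the arm or the gripper's body presses on something with over 40 N, if the wrist force passes 120 N, or if a joint passes its speed limit or range.

## Working session

There is one attempt and no reset: what is moved stays moved. The work goes in short steps, Python scripts to look and compute and a tool call to move; the robot and the scene stay as the last step left them, time stands still between calls to the robot, and variables do not carry over. Pictures are saved under pics/ and viewed, at most 10 in all, crops included, and the job is handed in when it is done.

Besides the shell and the picture viewer there is one more tool, called after "Request:" as name(argument=value, ...), one argument or row to a line, values as JSON. carry_out: Moves the arm, as the interface text tells. Its arguments: {"type":"object","properties":{"plan":{"type":"array"},"squeeze":{"type":"number"}},"required":["plan"]}

```bash
mkdir -p pics; ls; python3 - <<'E'
from plant import r
import cv2
for n in("top","side"):
    cv2.imwrite(f"pics/{n}0.png",r.snapshot(n)[:,:,::-1]); print(n,r.camera_params(n))
s=r.get_state(); print(s)
E
```

```text
pics
top {'fx': 402.16392458047596, 'fy': 402.16392458047596, 'cx': 263.3427591243505, 'cy': 189.22540374596434, 'position': array([ 0.31826048, -0.29464469,  0.96353156]), 'attitude': array([-0.70140134,  0.70814653, -0.05268576,  0.06155364])}
side {'fx': 434.51175760424877, 'fy': 434.51175760424877, 'cx': 252.94176061234558, 'cy': 192.90249086832918, 'position': array([0.27538057, 0.42200815, 0.52170524]), 'attitude': array([-0.11484401,  0.85203748, -0.50677445,  0.06342433])}
{'clock': 0.1, 'q': array([ 1.33980452,  0.6899104 , -0.19454107,  1.56622324,  0.15728293,
        0.90246928, -0.21512597]), 'qd': array([-0.00024439, -0.00011892, -0.00113289, -0.00263725,  0.00030826,
       -0.00211763,  0.00010378]), 'joint_torque': array([-3.17601007e-03, -5.28504789e+01, -1.27152253e+00, -1.53838402e+01,
       -5.25559508e-02,  1.91431252e-03,  5.50938307e-05]), 'tool_pos': array([ 0.16338096, -0.60263648,  0.20358885]), 'eef_rot': array([ 9.91244575e-01,  1.32036117e-01, -1.49382591e-04, -7.96428824e-04]), 'contact_force': array([ 0.27399281, -0.58262659, -0.06235281]), 'moment': array([ 0.00392727, -0.03171842,  0.01815468]), 'finger_force': 0.0, 'opening': 0.9942153591684599}
```

View pics/top0.png

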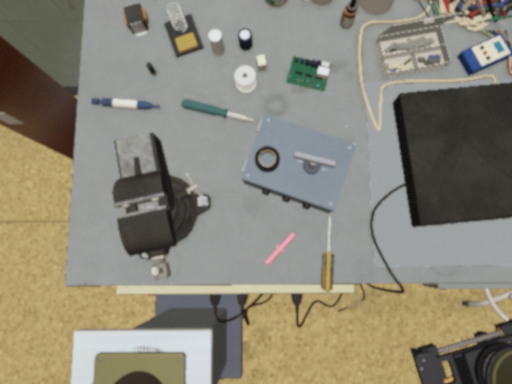

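View pics/side0.png

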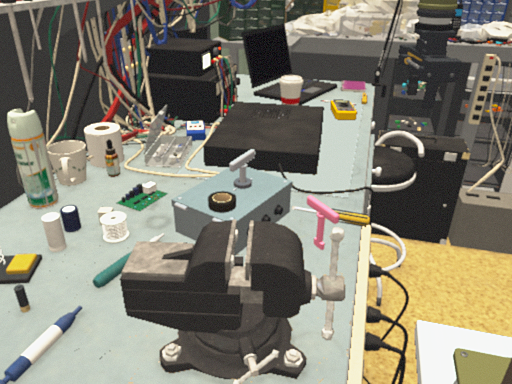

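```bash
cat > h.py <<'E'
import numpy as np, cv2
from scipy.spatial.transform import Rotation as R
from plant import r
def cam(n):
    c=r.camera_params(n); return c,R.from_quat(c["attitude"]).as_matrix(),np.array(c["position"])
def proj(n,p):
    c,M,t=cam(n); v=(np.atleast_2d(p)-t)@M
    return np.c_[c["fx"]*v[:,0]/v[:,2]+c["cx"],c["fy"]*v[:,1]/v[:,2]+c["cy"]]
def back(n,uv,z):
    c,M,t=cam(n); uv=np.atleast_2d(uv).astype(float)
    d=np.c_[(uv[:,0]-c["cx"])/c["fx"],(uv[:,1]-c["cy"])/c["fy"],np.ones(len(uv))]@M.T
    return t+d*((z-t[2])/d[:,2])[:,None]
def crop(n,x,y,w,h,k,name):
    im=r.snapshot(n)[y:y+h,x:x+w,::-1]
    cv2.imwrite("pics/"+name,cv2.resize(im,None,fx=k,fy=k,interpolation=cv2.INTER_CUBIC))
E
python3 - <<'E'
from h import *
print(R.from_quat(r.camera_params("top")["attitude"]).as_matrix().round(3))
print("tcp",proj("top",[.164,-.603,.204]),"base",proj("top",[0,0,0]))
crop("top",232,105,140,120,5,"topc.png"); crop("side",165,135,140,110,5,"sidec.png")
E
```

```text
[[-0.008 -0.987  0.161]
 [-1.     0.011  0.012]
 [-0.013 -0.161 -0.987]]
tcp [[441.64758516 340.50808423]] base [[139.04305215 399.54947304]]
```

View pics/topc.png

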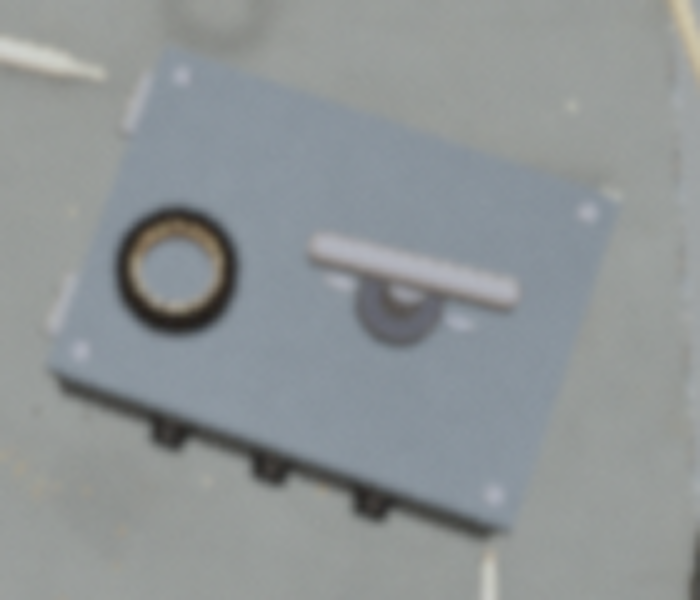

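View pics/sidec.png

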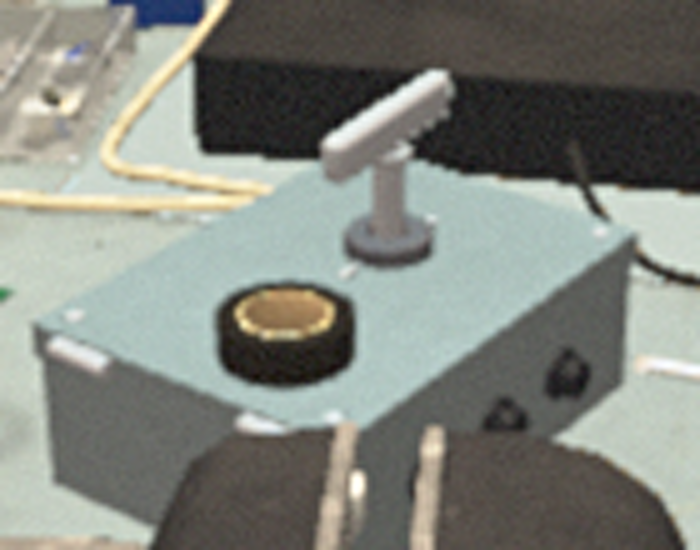

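```bash
python3 - <<'E'
from h import *
f=lambda a,x0=232,y0=105:(np.array(a)/5+[x0-.4,y0-.4])
c=back("top",f([[165,50],[622,195],[508,535],[52,370]]),.08)
print("corners",c.round(4)); print(np.linalg.norm(np.diff(c[[0,1,2,3,0]],axis=0),axis=1))
ctr=c.mean(0); y=(c[0]-c[1])+(c[3]-c[2]); th=np.arctan2(-y[0],y[1]); print(ctr,"yaw",th)
u=np.array([-np.sin(th),np.cos(th)]); print("axis pred",ctr[:2]-.03*u)
print("collar top",back("top",f([399,304]),.09)) 
b=back("top",f([[311,246],[519,291]]),.149); print("bar ends",b,np.linalg.norm(b[1]-b[0]),b.mean(0))
d=b[0]-b[1]; print("bar yaw",np.arctan2(-d[0],d[1]))
m=back("top",f([[340,283],[461,323]]),.08); d=m[0]-m[1];print("marks",m,np.linalg.norm(d),m.mean(0),np.arctan2(-d[0],d[1]))
bs=back("side",f([[327,148],[443,80]],165,135),.149); d=bs[0]-bs[1]; print("side bar",bs,bs.mean(0),np.arctan2(-d[0],d[1]),np.linalg.norm(d))
print("tape",back("top",f([178,270]),.099))
s=r.get_state(); print(R.from_quat(s["eef_rot"]).as_matrix().round(3))
E
```

```text
corners [[ 0.636  -0.2885  0.08  ]
 [ 0.5648 -0.4945  0.08  ]
 [ 0.4109 -0.4375  0.08  ]
 [ 0.4871 -0.2366  0.08  ]]
[0.21800415 0.16406091 0.21483257 0.15772464]
[ 0.5246979  -0.36428021  0.08      ] yaw -0.34748444035795173
axis pred [ 0.51448189 -0.39248718]
collar top [[ 0.51327091 -0.39135309  0.09      ]]
bar ends [[ 0.52519903 -0.3489539   0.149     ]
 [ 0.50503409 -0.43456285  0.149     ]] 0.08795179270026271 [ 0.51511656 -0.39175837  0.149     ]
bar yaw -0.23133028767558853
marks [[ 0.52546896 -0.36623188  0.08      ]
 [ 0.50647938 -0.41994868  0.08      ]] 0.05697454621088459 [ 0.51597417 -0.39309028  0.08      ] -0.33980104802408523
side bar [[ 0.52707987 -0.3448221   0.149     ]
 [ 0.49996303 -0.42617604  0.149     ]] [ 0.51352145 -0.38549907  0.149     ] -0.3217380270439255 0.08575421732233839
tape [[ 0.52771782 -0.29345803  0.099     ]]
[[ 0.965  0.262 -0.   ]
 [ 0.262 -0.965  0.001]
 [-0.    -0.001 -1.   ]]
```

The top view shows the key bar (steel) at full-image px ~(315,158), the collar at (311,165) and the tape at (267,159). The side view agrees. The lock axis is at about (0.515, -0.392), the marks' yaw is -0.343 and the bar's yaw is about -0.23. The sizes check out (bar 88 mm, marks 57 mm apart, cover 216x161). Next I move above the key.

Request:
carry_out(
  plan=[
    {"rot": [0, 0, -0.1], "xyz": [0.04, -0.011, 0], "grip": 0},
    {"rot": [0, 0, -0.2], "xyz": [0.079, -0.022, 0], "grip": 0},
    {"rot": [0, 0, -0.3], "xyz": [0.118, -0.033, 0], "grip": 0},
    {"rot": [0, 0, -0.4], "xyz": [0.157, -0.044, 0], "grip": 0},
    {"rot": [0, 0, -0.5], "xyz": [0.196, -0.055, 0], "grip": 0},
    {"rot": [0, 0, -0.6], "xyz": [0.235, -0.066, 0], "grip": 0},
    {"rot": [0, 0, -0.7], "xyz": [0.274, -0.077, 0], "grip": 0},
    {"rot": [0, 0, -0.8], "xyz": [0.313, -0.088, 0], "grip": 0},
  ],
)

```text
clock: 0.87
tool_pos: [0.4439, -0.4352, 0.2043]
eef_rot: [0.86, 0.51, -0.0, -0.0]
contact_force: [0.2, -0.8, -0.1]
opening: 0.998
finger_force: 0.0
```

```bash
cat >> h.py <<'E'
AX=np.array([.515,-.392]); MK=-.343
def go(xy,z,a):
    "tool shift to TCP xy,z with tool x at a rad from the marks' line; from the measured pose"
    s=r.get_state(); M=R.from_quat(s["eef_rot"]).as_matrix()
    cur=np.arctan2(M[1,0],M[0,0])-np.pi/2-MK
    print("t",round(s["clock"],2),"pos",s["tool_pos"].round(4),"ang",round(cur,3),"F",s["contact_force"].round(1),"Mz",s["moment"].round(3),"open",round(s["opening"]*88,1),"ff",s["finger_force"])
    print("shift",(M.T@(np.r_[xy,z]-s["tool_pos"])).round(4),"wz",round(cur-a,3),"q7",s["q"][6])
E
python3 -c "
from h import *
go(AX,.204,.1)"
```

```text
t 0.87 pos [ 0.4439 -0.4352  0.2043] ang -0.158 F [ 0.2 -0.8 -0.1] Mz [-0.084 -0.026  0.025] open 87.8 ff 0.0
shift [0.072  0.0416 0.0003] wz -0.258 q7 -0.08081255690708435
```

Request:
carry_out(
  plan=[
    {"rot": [0, 0, -0.12], "xyz": [0.036, 0.021, 0], "grip": 0},
    {"rot": [0, 0, -0.24], "xyz": [0.072, 0.042, 0], "grip": 0},
    {"rot": [0, 0, -0.26], "xyz": [0.072, 0.042, 0.02], "grip": 0},
    {"rot": [0, 0, -0.26], "xyz": [0.072, 0.042, 0.05], "grip": 0},
    {"rot": [0, 0, -0.26], "xyz": [0.072, 0.042, 0.075], "grip": 80},
    {"rot": [0, 0, -0.26], "xyz": [0.072, 0.042, 0.094], "grip": 150},
    {"rot": [0, 0, -0.26], "xyz": [0.072, 0.042, 0.094], "grip": 190},
    {"rot": [0, 0, -0.26], "xyz": [0.072, 0.042, 0.094], "grip": 190},
  ],
  squeeze=4,
)

```text
clock: 1.53
tool_pos: [0.5137, -0.3934, 0.1096]
eef_rot: [0.789, 0.615, -0.0, -0.001]
contact_force: [0.2, -0.3, 0.4]
opening: 0.722
finger_force: 0.0
```

Request:
carry_out(
  plan=[
    {"rot": [0, 0, 0], "xyz": [0, 0, 0], "grip": 230},
    {"rot": [0, 0, 0], "xyz": [0, 0, 0], "grip": 230},
    {"rot": [0, 0, 0], "xyz": [0, 0, 0], "grip": 230},
    {"rot": [0, 0, 0], "xyz": [0, 0, 0], "grip": 230},
    {"rot": [0, 0, 0], "xyz": [0, 0, 0], "grip": 230},
    {"rot": [0, 0, 0], "xyz": [0, 0, 0], "grip": 230},
  ],
  squeeze=4,
)

```text
clock: 2.03
tool_pos: [0.5144, -0.394, 0.1108]
eef_rot: [0.789, 0.615, 0.0, 0.0]
contact_force: [-0.2, -0.9, 0.8]
opening: 0.263
finger_force: 0.0
```

```bash
python3 -c "
from h import *
go(AX,.110,0)
crop('side',165,85,140,110,5,'s1.png')"
```

```text
t 2.03 pos [ 0.5144 -0.394   0.1108] ang 0.097 F [-0.2 -0.9  0.8] Mz [-0.003 -0.033  0.026] open 23.2 ff 0.0
shift [0.002  0.0001 0.0008] wz 0.097 q7 -0.02964962355690946
```

View pics/s1.png

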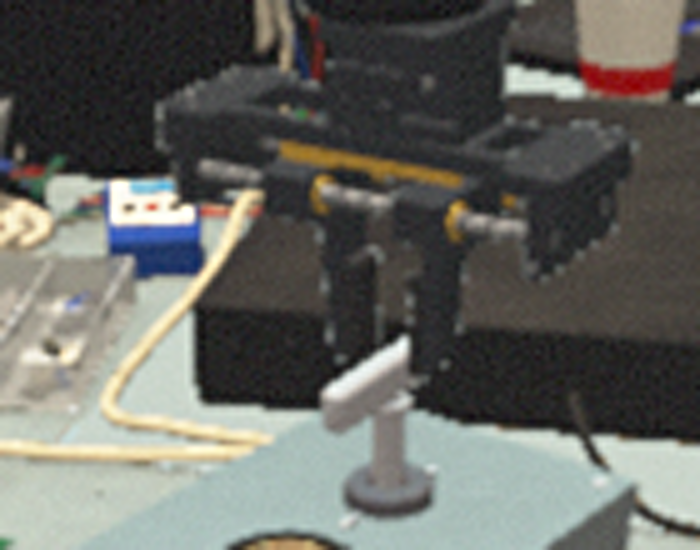

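The side view shows the fingers straddling the middle of the bar. I'll close lightly to find the centring.

Request:
carry_out(
  plan=[
    {"rot": [0, 0, 0], "xyz": [0.002, 0, 0], "grip": 235},
    {"rot": [0, 0, 0], "xyz": [0.002, 0, 0], "grip": 235},
    {"rot": [0, 0, 0], "xyz": [0.002, 0, 0], "grip": 235},
    {"rot": [0, 0, 0], "xyz": [0.002, 0, 0], "grip": 235},
  ],
  squeeze=4,
)

```text
clock: 2.42
tool_pos: [0.5148, -0.3919, 0.1104]
eef_rot: [0.789, 0.615, -0.0, 0.0]
contact_force: [-0.4, -0.8, 0.9]
opening: 0.136
finger_force: 4.0
```

```bash
python3 -c "
from h import *
go(AX,.110,0)"
```

```text
t 2.42 pos [ 0.5148 -0.3919  0.1104] ang 0.097 F [-0.4 -0.8  0.9] Mz [-0.122 -0.018  0.039] open 11.9 ff 3.9945584535598755
shift [-0.      0.0002  0.0004] wz 0.097 q7 -0.03306587688002617
```

Request:
carry_out(
  plan=[
    {"rot": [0, 0, 0], "xyz": [0, 0, 0], "grip": 216},
    {"rot": [0, 0, 0], "xyz": [0, 0, 0], "grip": 216},
    {"rot": [0, 0, -0.06], "xyz": [0, 0, 0], "grip": 216},
    {"rot": [0, 0, -0.12], "xyz": [0, 0, 0], "grip": 216},
    {"rot": [0, 0, -0.18], "xyz": [0, 0, 0], "grip": 216},
    {"rot": [0, 0, -0.24], "xyz": [0, 0, 0], "grip": 216},
    {"rot": [0, 0, -0.3], "xyz": [0, 0, 0], "grip": 216},
    {"rot": [0, 0, -0.35], "xyz": [0, 0, 0], "grip": 216},
  ],
)

```text
clock: 3.08
tool_pos: [0.5147, -0.3917, 0.1102]
eef_rot: [0.668, 0.744, 0.0, -0.0]
contact_force: [-0.5, 0.2, 0.4]
opening: 0.149
finger_force: 0.4
```

Request:
carry_out(
  plan=[
    {"rot": [0, 0, -0.05], "xyz": [0, 0, 0], "grip": 216},
    {"rot": [0, 0, -0.1], "xyz": [0, 0, 0], "grip": 216},
    {"rot": [0, 0, -0.15], "xyz": [0, 0, 0], "grip": 216},
    {"rot": [0, 0, -0.2], "xyz": [0, 0, 0], "grip": 216},
    {"rot": [0, 0, -0.25], "xyz": [0, 0, 0], "grip": 216},
    {"rot": [0, 0, -0.3], "xyz": [0, 0, 0], "grip": 216},
    {"rot": [0, 0, -0.35], "xyz": [0, 0, 0], "grip": 216},
    {"rot": [0, 0, -0.4], "xyz": [0, 0, 0], "grip": 216},
  ],
)

```text
clock: 3.75
tool_pos: [0.5147, -0.3918, 0.1102]
eef_rot: [0.507, 0.862, 0.0, -0.0]
contact_force: [-0.2, 0.5, 0.5]
opening: 0.15
finger_force: 0.4
```

```bash
python3 -c "
from h import *
go(AX,.110,0)
crop('side',165,85,140,110,5,'s2.png')"
```

```text
t 3.75 pos [ 0.5147 -0.3918  0.1102] ang 0.849 F [-0.2  0.5  0.5] Mz [-0.03  -0.173 -0.006] open 13.2 ff 0.4189197873347439
shift [-0.0003  0.0001  0.0002] wz 0.849 q7 0.5695891076604224
```

View pics/s2.png

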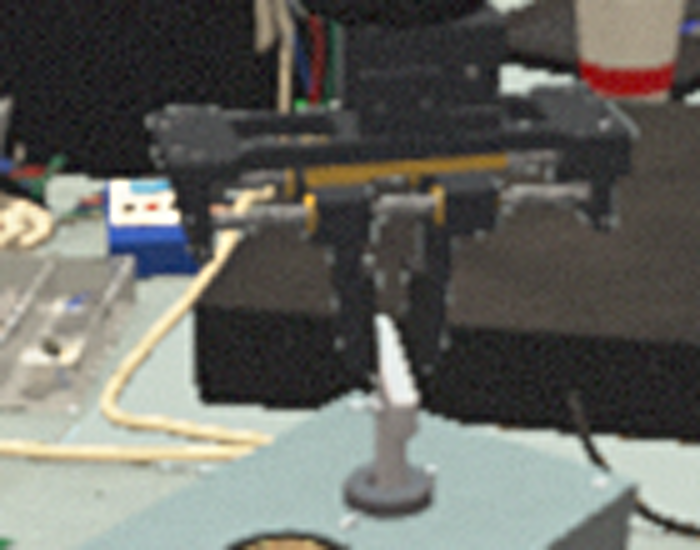

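The side view shows the bar, now near +0.8 rad (crop px (397,360)), still high. It did not drop on the + side, so I sweep to the other side.

Request:
carry_out(
  plan=[
    {"rot": [0, 0, 0.07], "xyz": [0, 0, 0], "grip": 214},
    {"rot": [0, 0, 0.14], "xyz": [0, 0, 0], "grip": 214},
    {"rot": [0, 0, 0.22], "xyz": [0, 0, 0], "grip": 214},
    {"rot": [0, 0, 0.3], "xyz": [0, 0, 0], "grip": 214},
    {"rot": [0, 0, 0.4], "xyz": [0, 0, 0], "grip": 214},
    {"rot": [0, 0, 0.5], "xyz": [0, 0, 0], "grip": 214},
    {"rot": [0, 0, 0.6], "xyz": [0, 0, 0], "grip": 214},
    {"rot": [0, 0, 0.7], "xyz": [0, 0, 0], "grip": 214},
  ],
)

```text
clock: 4.47
tool_pos: [0.5148, -0.3917, 0.1102]
eef_rot: [0.775, 0.632, 0.0, -0.0]
contact_force: [-0.8, -0.1, -1.2]
opening: 0.158
finger_force: 0.3
```

Request:
carry_out(
  plan=[
    {"rot": [0, 0, 0.08], "xyz": [0, 0, 0], "grip": 214},
    {"rot": [0, 0, 0.16], "xyz": [0, 0, 0], "grip": 214},
    {"rot": [0, 0, 0.24], "xyz": [0, 0, 0], "grip": 214},
    {"rot": [0, 0, 0.3], "xyz": [0, 0, 0], "grip": 214},
    {"rot": [0, 0, 0.36], "xyz": [0, 0, 0], "grip": 214},
    {"rot": [0, 0, 0.42], "xyz": [0, 0, 0], "grip": 214},
    {"rot": [0, 0, 0.48], "xyz": [0, 0, 0], "grip": 214},
    {"rot": [0, 0, 0.53], "xyz": [0, 0, 0], "grip": 214},
  ],
)

```text
clock: 5.13
tool_pos: [0.5148, -0.3916, 0.1102]
eef_rot: [0.913, 0.408, 0.0, -0.0]
contact_force: [-0.4, 0.8, -0.3]
opening: 0.16
finger_force: 0.4
```

Request:
carry_out(
  plan=[
    {"rot": [0, 0, 0.06], "xyz": [0, 0, 0], "grip": 214},
    {"rot": [0, 0, 0.12], "xyz": [0, 0, 0], "grip": 214},
    {"rot": [0, 0, 0.18], "xyz": [0, 0, 0], "grip": 214},
    {"rot": [0, 0, 0.24], "xyz": [0, 0, 0], "grip": 214},
    {"rot": [0, 0, 0.3], "xyz": [0, 0, 0], "grip": 214},
    {"rot": [0, 0, 0.36], "xyz": [0, 0, 0], "grip": 214},
    {"rot": [0, 0, 0.42], "xyz": [0, 0, 0], "grip": 214},
    {"rot": [0, 0, 0.48], "xyz": [0, 0, 0], "grip": 214},
  ],
)

```text
clock: 5.8
tool_pos: [0.5148, -0.3916, 0.1103]
eef_rot: [0.984, 0.179, 0.0, -0.0]
contact_force: [0.2, -0.6, -0.2]
opening: 0.162
finger_force: 0.0
```

```bash
python3 -c "
from h import *
go(AX,.110,0)
crop('side',165,85,140,110,5,'s3.png')"
```

```text
t 5.8 pos [ 0.5148 -0.3916  0.1103] ang -0.867 F [ 0.2 -0.6 -0.2] Mz [ 0.021 -0.01   0.03 ] open 14.3 ff 0.0
shift [0.     0.0004 0.0003] wz -0.867 q7 -0.7686701379750502
```

View pics/s3.png

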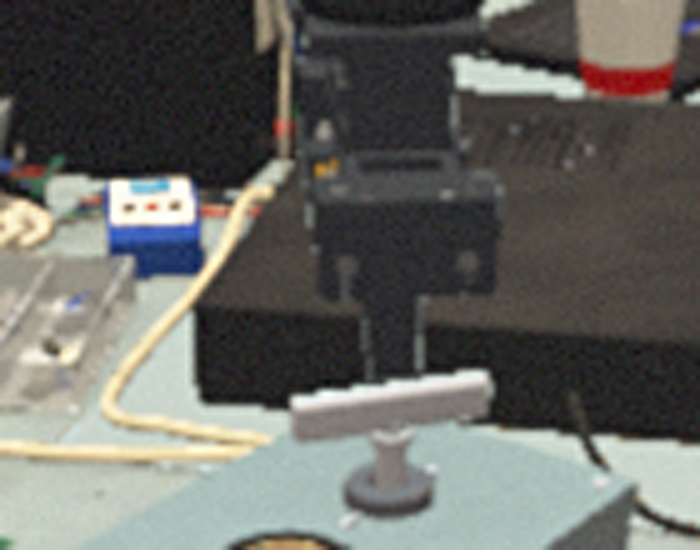

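```bash
python3 -c "
from h import *
for p in ([.515,-.392,.11],[.515,-.392,.139],[.515,-.392,.149],[.515,-.392,.123],[.515,-.392,.133],[.515,-.392,.09]): print(p,((proj('side',p)-[165-.4,85-.4])*5).round(0))"
```

```text
[0.515, -0.392, 0.11] [[388. 439.]]
[0.515, -0.392, 0.139] [[388. 378.]]
[0.515, -0.392, 0.149] [[388. 356.]]
[0.515, -0.392, 0.123] [[388. 412.]]
[0.515, -0.392, 0.133] [[388. 391.]]
[0.515, -0.392, 0.09] [[388. 480.]]
```

```bash
python3 -c "
from h import *
for z in (.133,.149):
  b=back('side',np.array([[293,402],[491,379]])/5+[164.6,84.6],z); d=b[0]-b[1]
  a=np.arctan2(-d[0],d[1]); print(z,b.mean(0),np.linalg.norm(d),'yaw rel',a-MK, a-MK+np.pi,a-MK-np.pi)
crop('top',262,120,100,80,7,'t3.png')"
```

```text
0.133 [ 0.51302069 -0.39302551  0.133     ] 0.0880318591274208 yaw rel -0.6749480351489798 2.4666446184408133 -3.816540688738773
0.149 [ 0.50323888 -0.35947686  0.149     ] 0.08440826569438267 yaw rel -0.6749480351489805 2.466644618440813 -3.8165406887387734
```

View pics/t3.png

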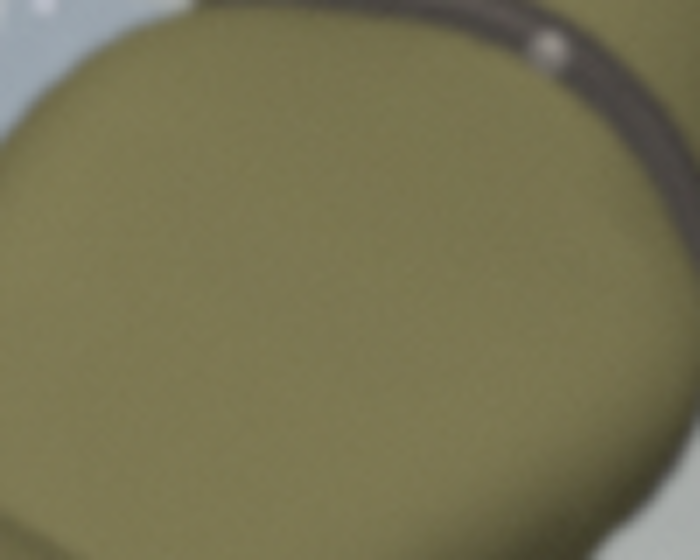

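The side view shows the bar low (its top face fits z = 0.133 with the right centre and length), at about -0.67 rad from the marks, so the key has dropped. The top view is blocked by the arm. I'll turn back to the bar's angle and close lightly to see if it is still between the pads.

Request:
carry_out(
  plan=[
    {"rot": [0, 0, -0.08], "xyz": [0, 0, 0], "grip": 212},
    {"rot": [0, 0, -0.16], "xyz": [0, 0, 0], "grip": 212},
    {"rot": [0, 0, -0.16], "xyz": [0, 0, 0], "grip": 240},
    {"rot": [0, 0, -0.16], "xyz": [0, 0, 0], "grip": 240},
    {"rot": [0, 0, -0.16], "xyz": [0, 0, 0], "grip": 240},
    {"rot": [0, 0, -0.16], "xyz": [0, 0, 0], "grip": 240},
  ],
  squeeze=4,
)

```text
clock: 6.4
tool_pos: [0.5148, -0.3918, 0.1103]
eef_rot: [0.966, 0.259, 0.0, 0.0]
contact_force: [0.8, 0.1, 0.6]
opening: 0.059
finger_force: 0.0
```

```bash
python3 -c "
from h import *
go(AX,.110,0)"
```

```text
t 6.4 pos [ 0.5148 -0.3918  0.1103] ang -0.704 F [0.8 0.1 0.6] Mz [-0.007  0.019  0.017] open 5.2 ff 0.0
shift [0.0001 0.0003 0.0003] wz -0.704 q7 -0.647233851975515
```

The fingers closed past 12 mm, so the bar lies below the tips. The visible tips sit higher than the TCP reading suggests. I'll open and go down 17 mm, which is still above the collar even by the nominal TCP, and close on the bar at -0.69.

Request:
carry_out(
  plan=[
    {"rot": [0, 0, 0], "xyz": [0, 0, 0], "grip": 130},
    {"rot": [0, 0, 0], "xyz": [0, 0, 0], "grip": 130},
    {"rot": [0, 0, 0], "xyz": [0, 0, 0], "grip": 130},
    {"rot": [0, 0, 0], "xyz": [0, 0, 0], "grip": 130},
    {"rot": [0, 0, 0], "xyz": [0, 0, 0.004], "grip": 130},
    {"rot": [0, 0, 0], "xyz": [0, 0, 0.008], "grip": 130},
    {"rot": [0, 0, 0], "xyz": [0, 0, 0.013], "grip": 130},
    {"rot": [0, 0, 0], "xyz": [0, 0, 0.017], "grip": 150},
  ],
  squeeze=4,
)

```text
clock: 7.07
tool_pos: [0.5145, -0.3917, 0.0925]
eef_rot: [0.966, 0.259, -0.0, -0.0]
contact_force: [0.3, -0.9, -0.0]
opening: 0.438
finger_force: 0.0
```

```bash
python3 -c "
from h import *
go(AX,.110,0)
crop('side',165,85,140,110,5,'s4.png')"
```

```text
t 7.07 pos [ 0.5145 -0.3917  0.0925] ang -0.703 F [ 0.3 -0.9 -0. ] Mz [-0.031  0.011 -0.042] open 38.5 ff 0.0
shift [ 0.0003  0.0005 -0.0175] wz -0.703 q7 -0.6520309806996089
```

View pics/s4.png

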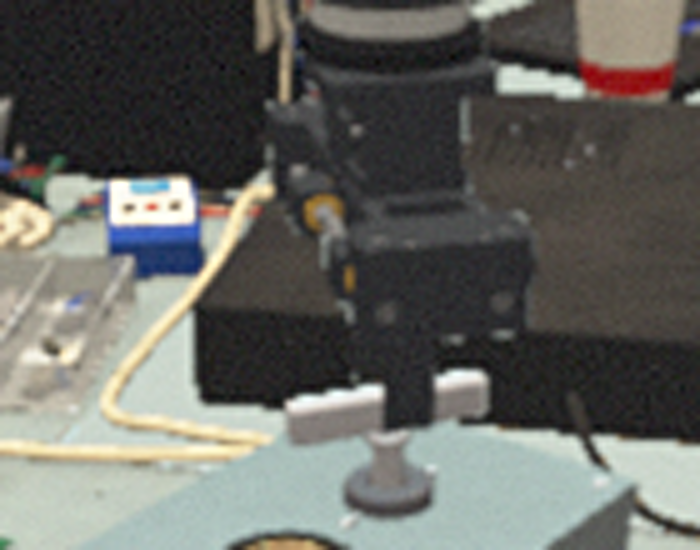

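The side view shows the near finger now in front of the low bar (crop px (410,400)), so the fingers straddle it. I'll grip firmly and turn back to the marks.

Request:
carry_out(
  plan=[
    {"rot": [0, 0, 0], "xyz": [0, 0, 0], "grip": 240},
    {"rot": [0, 0, 0], "xyz": [0, 0, 0], "grip": 240},
    {"rot": [0, 0, 0], "xyz": [0, 0, 0], "grip": 240},
    {"rot": [0, 0, 0], "xyz": [0, 0, 0], "grip": 240},
    {"rot": [0, 0, 0], "xyz": [0, 0, 0], "grip": 240},
    {"rot": [0, 0, 0], "xyz": [0, 0, 0], "grip": 240},
    {"rot": [0, 0, 0], "xyz": [0, 0, 0], "grip": 240},
    {"rot": [0, 0, 0], "xyz": [0, 0, 0], "grip": 240},
  ],
  squeeze=30,
)

```text
clock: 7.78
tool_pos: [0.5149, -0.3919, 0.0935]
eef_rot: [0.966, 0.259, 0.0, 0.0]
contact_force: [1.0, -0.5, 1.0]
opening: 0.133
finger_force: 30.0
```

Request:
carry_out(
  plan=[
    {"rot": [0, 0, -0.05], "xyz": [0, 0, 0], "grip": 240},
    {"rot": [0, 0, -0.1], "xyz": [0, 0, 0], "grip": 240},
    {"rot": [0, 0, -0.15], "xyz": [0, 0, 0], "grip": 240},
    {"rot": [0, 0, -0.2], "xyz": [0, 0, 0], "grip": 240},
    {"rot": [0, 0, -0.25], "xyz": [0, 0, 0], "grip": 240},
    {"rot": [0, 0, -0.3], "xyz": [0, 0, 0], "grip": 240},
    {"rot": [0, 0, -0.35], "xyz": [0, 0, 0], "grip": 240},
    {"rot": [0, 0, -0.4], "xyz": [0, 0, 0], "grip": 240},
  ],
)

```text
clock: 8.45
tool_pos: [0.5152, -0.3921, 0.0936]
eef_rot: [0.895, 0.447, 0.0, 0.0]
contact_force: [0.7, 0.5, -0.2]
opening: 0.131
finger_force: 30.1
```

```bash
python3 -c "
from h import *
go(AX,.0925,0)"
```

```text
t 8.45 pos [ 0.5152 -0.3921  0.0936] ang -0.301 F [ 0.7  0.5 -0.2] Mz [-0.082 -0.135 -0.171] open 11.5 ff 30.089587569236755
shift [-0.     -0.0002  0.0011] wz -0.301 q7 -0.35243749749309183
```

The bar is held (11.5 mm), and the moment of -0.17 N m is the barrel's friction. I'll finish the turn, then open.

Request:
carry_out(
  plan=[
    {"rot": [0, 0, -0.06], "xyz": [0, 0, 0], "grip": 240},
    {"rot": [0, 0, -0.12], "xyz": [0, 0, 0], "grip": 240},
    {"rot": [0, 0, -0.18], "xyz": [0, 0, 0], "grip": 240},
    {"rot": [0, 0, -0.24], "xyz": [0, 0, 0], "grip": 240},
    {"rot": [0, 0, -0.3], "xyz": [0, 0, 0], "grip": 240},
    {"rot": [0, 0, -0.31], "xyz": [0, 0, 0], "grip": 240},
    {"rot": [0, 0, -0.31], "xyz": [0, 0, 0], "grip": 240},
  ],
)

```text
clock: 9.03
tool_pos: [0.5151, -0.3921, 0.0935]
eef_rot: [0.816, 0.578, 0.0, 0.0]
contact_force: [1.1, -0.8, 0.4]
opening: 0.132
finger_force: 30.1
```

Request:
carry_out(
  plan=[
    {"rot": [0, 0, 0], "xyz": [0, 0, 0], "grip": 180},
    {"rot": [0, 0, 0], "xyz": [0, 0, 0], "grip": 120},
    {"rot": [0, 0, 0], "xyz": [0, 0, 0], "grip": 100},
    {"rot": [0, 0, 0], "xyz": [0, 0, 0], "grip": 100},
    {"rot": [0, 0, 0], "xyz": [0, 0, 0], "grip": 100},
    {"rot": [0, 0, 0], "xyz": [0, 0, -0.02], "grip": 100},
    {"rot": [0, 0, 0], "xyz": [0, 0, -0.05], "grip": 100},
    {"rot": [0, 0, 0], "xyz": [0, 0, -0.09], "grip": 100},
  ],
)

```text
clock: 9.7
tool_pos: [0.5127, -0.3907, 0.1817]
eef_rot: [0.815, 0.579, -0.001, -0.003]
contact_force: [0.9, -0.3, 0.1]
opening: 0.607
finger_force: 0.0
```

Request:
carry_out(
  plan=[
    {"rot": [0, 0, 0], "xyz": [-0.04, 0, 0], "grip": 100},
    {"rot": [0, 0, 0], "xyz": [-0.08, 0, 0], "grip": 100},
    {"rot": [0, 0, 0], "xyz": [-0.12, 0, 0], "grip": 100},
    {"rot": [0, 0, 0], "xyz": [-0.16, 0, 0], "grip": 100},
    {"rot": [0, 0, 0], "xyz": [-0.2, 0, 0], "grip": 100},
    {"rot": [0, 0, 0], "xyz": [-0.2, 0, 0], "grip": 100},
  ],
)

```text
clock: 10.2
tool_pos: [0.4409, -0.5912, 0.1823]
eef_rot: [0.819, 0.574, -0.004, 0.002]
contact_force: [-1.5, -1.0, 0.2]
opening: 0.606
finger_force: 0.0
```

```bash
python3 -c "
from h import *
go(AX,.0925,0)
a=r.snapshot('side')[85:195,165:305,::-1]; b=r.snapshot('top')[105:225,232:372,::-1]
k=lambda i:cv2.resize(i,(400*i.shape[1]//140,400*i.shape[0]//140),interpolation=cv2.INTER_CUBIC)
a,b=k(a),k(b); a=cv2.copyMakeBorder(a,0,b.shape[0]-a.shape[0],0,0,0); cv2.imwrite('pics/f.png',np.hstack([a,b]))"
```

```text
t 10.2 pos [ 0.4409 -0.5912  0.1823] ang -0.006 F [-1.5 -1.   0.2] Mz [-0.112  0.039 -0.004] open 53.3 ff 0.0
shift [0.2134 0.0017 0.0879] wz -0.006 q7 0.25657682053440434
```

View pics/f.png

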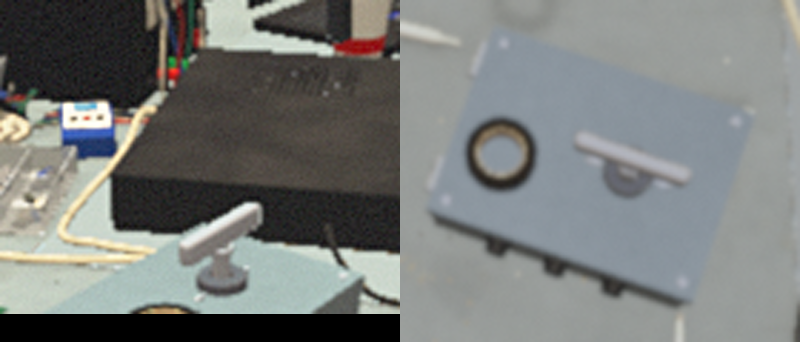

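```bash
python3 -c "
from h import *
k=400/140
t=np.array([[577,140],[689,178]])
p=(t-[400,0])/k+[231.8,104.8]
for z in (.133,.149):
  b=back('top',p,z); d=b[0]-b[1]; print(z,b.mean(0).round(4),np.linalg.norm(d).round(4),(np.arctan2(-d[0],d[1])-MK).round(3))
p=np.array([[181,243],[259,206]])/k+[164.8,84.8]
for z in (.133,.149):
  b=back('side',p,z); d=b[0]-b[1]; print(z,b.mean(0).round(4),np.linalg.norm(d).round(4),(np.arctan2(-d[0],d[1])-MK).round(3))"
```

```text
0.133 [ 0.5144 -0.3909  0.133 ] 0.0871 -0.006
0.149 [ 0.5106 -0.389   0.149 ] 0.0855 -0.006
0.133 [ 0.5144 -0.39    0.133 ] 0.088 -0.096
0.149 [ 0.5045 -0.3566  0.149 ] 0.0844 -0.096
```

Both views put the bar's top at z = 0.133, so the key is fully down. The angle from the marks is about 0 from the top view and within 0.1 rad from the side view. The tape is where it was and the arm is clear, so I hand in.

```bash
python3 -c "
from plant import r
print(r.finish_job())"
```

```text
the job is handed in; nothing more can be done
None
```

The key dropped into its seat at about -0.7 rad, was turned back in line with the marks (about 0 rad by the top view, within 0.1 by the side view) and released fully down, and the job was handed in at about 10 s; no verdict came back.

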